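# Lock the tablet easel's sliding leg at its length mark

## Robot

A 6-joint arm with a two-finger parallel gripper is mounted at the origin on the work surface. World frame = base frame: x ahead of the robot, y to its left, z up, the work surface at z = 0. Lengths are in mm, angles in rad, forces in N, time in s.
With the tool pointing down it reaches from about 300 to 775 mm from the base axis. Payload 14.6 kg.
Tool frame: the origin (TCP) lies at the very end of the fingers, on their centre line; the grasp point (between the pads) lies 19 mm behind it; z points along the fingers, y is the line along which they close (so a half turn about z gives the same grasp; the last joint's range is limited). The gripper opens to 94 mm and grips with 3 to 60 N. Pads are 16 mm wide; open, the fingers measure 119 mm over their backs; the gripper's body (75 mm by 177 mm) begins 78 mm behind the grasp point.
Start: joints at [1.039, 0.3, 1.521, -0, 1.321, -0.067], TCP at [246.53, 491.642, 205.446] pointing down, gripper open.
Joint ranges: [-3.03, 3.03], [-0.79, 2.21], [0.23, 2.52], [-1.04, 4.18], [0, 3.07], [-2.55, 2.55]. Speed limits (rad/s): [2.22, 2.22, 2.57, 3.14, 3.14, 3.14].

## Interface

Orientations are given as [roll, pitch, yaw] about the fixed x, y, z axes, in that order (R = Rz(yaw) Ry(pitch) Rx(roll)).
In Python, from cell import manip gives the robot as it stands. The module is installed in compiled form; this text tells all that it offers.
- The arm moves only by the shell command python3 -m inch 'ROWS' [FORCE]. ROWS is JSON, a list of rows, each an object of numbers: "gripper": the opening, from 0 (shut) to 1 (fully open); "dx", "dy", "dz": the shift along the world's x, y, z in m; "wx", "wy", "wz": the turn, a rotation vector about the world's x, y, z in degrees. A call has exactly 5 rows; each row is the pose to reach, as a shift and turn from the pose commanded when the call began; what a row does not reach only later rows make up. A row lasts 1/12 s, in which the tool goes at most 41.7 mm and 7.16 degrees, less where a joint would pass 70% of its speed; a pose out of reach is approached as far as the arm can. A call with a gripper value outside its range is refused whole. The fingers move at their own pace and stop on an object; FORCE is the grip in N (left out, the last holds). Time passes only in rows, so rows that repeat a pose let the fingers close, or fill a call up. It gives the time, the measured TCP pose, the force, the opening and the grip force at its end, in the units of the state.
- manip.read_state(): the state, without advancing time (a new reading comes with each control period).
- manip.camera(name): name is "scene" or "top" or "wrist"; returns the picture (420x560x3 uint8, blue, green, red); there is no depth.
- manip.camera_info(name): a dict with "camera_matrix" (3x3 intrinsics, pixels), "R" (3x3) and "t" (3): a world point X has camera coordinates R X + t; the wrist camera has in their place "tool_from_camera" (4x4, takes a point from camera to tool coordinates, whose origin is the TCP and whose axes are the flange's). Camera axes: x right, y down, z forward; pixel columns grow to the right and rows downward; lengths in mm; the calibration is good to about 2 mm. A picture is of the moment at which its call begins: read the wrist's pose just before it. camera_info takes no time and is no camera call.
- manip.sign_off(): hands the job in; it is judged then, once.
The state is a dict: "clock": time; "joints": joint angles; "qd": joint speeds; "effort": joint torques, N m; "eef_pos": TCP position; "eef_rot": TCP orientation; "wrist_force": force on the tool from outside, world axes, zero at the start; "moment": the same for the moment, N m; "finger_gap": finger opening in mm; "finger_force": force on a finger pad.
Only numpy, scipy, OpenCV 4.12 (cv2) and the standard library are available. Lean on these libraries where they do the work, as an engineer would, in place of code of your own. Each camera call takes 0.05 s, during which the arm holds its last target. There are 200 camera calls.

## Task

On the tablet easel, take hold of the upright aluminium leg and slide it along its rail until its white pointer stands at the red length mark. Then, keeping the leg on the mark, push the orange forked cam lever fully down, and finish with the lever flat and the gripper still gripping the leg on the mark: do not let go. Leave the other things on the shelf where they are.

Things in the scene. Friction and masses are not known exactly. Their poses are not given: they have to be found in the camera images.
- stand: Tablet easel fixed to the shelf: white base plate 116 x 340 x 8 mm lying flat, an aluminium rail along its own y axis (rail top 20 mm above the shelf), a black 30 mm high lip at its -y end, black tick marks along its -x margin. Origin: centre of the underside, on the shelf. z up, own y along the rail.
- leg: The sliding leg: a square aluminium post 16 x 16 mm with a rubber cap, rising from a black carriage (68 mm along the rail, top at 38 mm) and ending 94 mm above the shelf. It slides along the stand's y only, with about 1.5 N of friction, and cannot turn or lift. Origin: on the post's axis at shelf level; axes as the stand's, so two faces of the post look along the rail (own +y and -y).
- leg_grip (a point): Point on the axis of the leg's post, 80 mm above the shelf and 14 mm below its top: the place to take hold while the lever is open, pads on the two faces that look along the rail, fingers from above. The post can be gripped anywhere above the lever.
- leg_index (a point): Tip of the leg's white pointer, on the -x side of the carriage, 28 mm from the post's axis and at the same place as that axis along the rail.
- mark_line (a point): Centre of the red length mark, a flat red clip 30 x 6 x 5 mm on the base plate's -x margin (42 mm to the -x side of the rail's middle). The leg is at length when the white pointer has the same stand-y as this point. Axes as the stand's.
- lever (a joint): Angle of the orange forked cam lever on the carriage (rad): 0 closed (flat), 0.36 to 0.50 open at the start. Its hinge line runs along the rail, 36 mm to the +x side of the post's axis and 43 mm above the shelf. It stays where it is left; 3 to 5 N straight down on the arms beside the post closes it. Closed, the arms' top is 46 mm above the shelf; open, their free ends are at most 68 mm high.
- lever_tip (a point): Midway between the free ends of the lever's two arms, on their upper face, 44 mm from the hinge line. The arms, each 14 mm wide (gap between them 21 mm, outer width 49 mm), pass the post on its +y and -y sides and, closed, end 8 mm beyond its axis on the -x side: fingers that straddle the post along the rail stand right above them.
- bowl: Round glass bowl, 150 mm across, 65 mm high; to be left alone. Origin: centre of its underside.
- remote_a: Grey plastic remote, 150 x 44 x 18 mm; to be left alone. Origin: centre of its underside.
- remote_b: Another grey plastic remote, 150 x 44 x 18 mm; to be left alone. Origin: centre of its underside.
- flashlight: Aluminium flashlight lying down, 120 mm long, 25 mm thick; to be left alone. Origin: centre of its underside.
- fidget_cube: Wooden fidget cube, 40 mm; to be left alone. Origin: centre of its underside.
- mug: Blue mug, 80 mm across, 90 mm high; to be left alone. Origin: centre of its underside.

How it is judged:
By the outcome, as a careful person would: the job done as asked, in the order asked, and still so for the second after the job is handed in, while the arm keeps its last pose, push and grip.
It also fails if it takes over 32 s, if anything falls off the work surface, if the arm or the gripper's body presses on something with over 40 N, if the wrist force passes 120 N, or if a joint passes its speed limit or range.

## Working session

There is one attempt and no reset: what is moved stays moved. The work goes in short steps, Python scripts to look and compute and a shell command to move; the robot and the scene stay as the last step left them, time stands still between calls to the robot, and variables do not carry over. Pictures are saved under pics/ and viewed, at most 10 in all, crops included, and the job is handed in when it is done.

```bash
mkdir -p pics
python3 - <<'E'
from cell import manip
import cv2,numpy as np
s=manip.read_state();print({k:np.round(v,3).tolist() for k,v in s.items()})
for n in("scene","top"):
    im=manip.camera(n);cv2.imwrite(f"pics/{n}0.png",im)
    i=manip.camera_info(n);print(n,{k:np.round(v,4).tolist() for k,v in i.items()})
E
```

```text
{'clock': 0.0, 'joints': [1.039, 0.3, 1.522, 0.0, 1.321, -0.067], 'qd': [-0.001, -0.001, 0.0, -0.001, 0.002, -0.001], 'effort': [0.0, -53.181, -35.274, 0.071, 0.024, -0.0], 'eef_pos': [246.39, 491.422, 204.87], 'eef_rot': [-3.14, -0.0, 2.677], 'wrist_force': [-0.035, -0.08, -0.233], 'moment': [0.003, -0.019, 0.035], 'finger_force': 0.0, 'finger_gap': 94.127}
scene {'camera_matrix': [[528.4572, 0.0, 275.5852], [0.0, 528.4572, 209.6709], [0.0, 0.0, 1.0]], 'R': [[-0.7485, 0.6631, 0.0027], [0.5035, 0.571, -0.6484], [-0.4315, -0.484, -0.7613]], 't': [459.9969, -203.8348, 1628.7274]}
top {'camera_matrix': [[472.4854, 0.0, 275.7245], [0.0, 472.4854, 211.4901], [0.0, 0.0, 1.0]], 'R': [[-0.0041, -1.0, 0.0059], [-0.9766, 0.0028, -0.2149], [0.2149, -0.0066, -0.9766]], 't': [-38.3158, 553.2756, 1446.4865]}
```

View pics/top0.png

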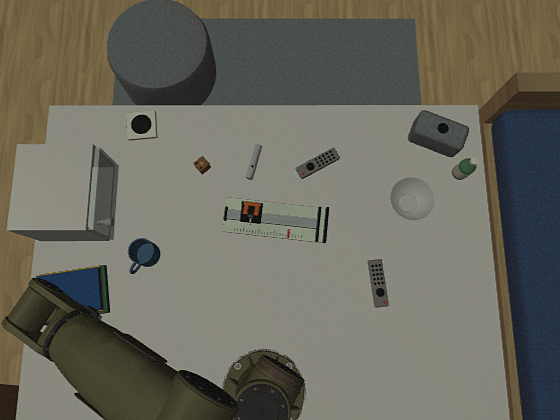

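View pics/scene0.png

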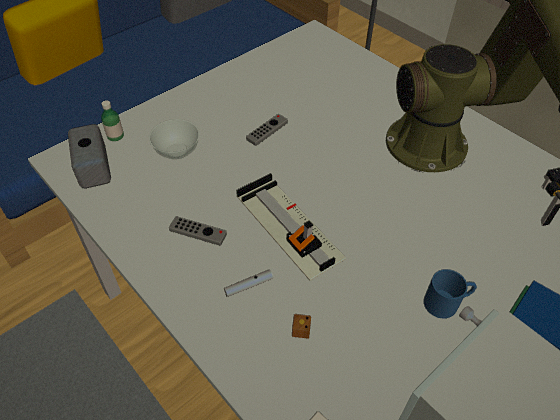

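The top view shows the stand at about (275,219), with the leg and orange lever at (252,211), the red mark at (289,233) and the lip at the right (world -y). The scene view shows the leg at (307,230) and the red mark at (292,207).

```bash
cat > h.py <<'E'
import cv2,numpy as np
from cell import manip
def ray(n,uv,z):
    i=manip.camera_info(n);R=np.array(i["R"]);t=np.array(i["t"]);K=np.array(i["camera_matrix"])
    d=R.T@np.linalg.inv(K)@[uv[0],uv[1],1];c=-R.T@t
    return c+d*(z-c[2])/d[2]
def cents(m,amin=4):
    n,l,s,c=cv2.connectedComponentsWithStats(m.astype(np.uint8))
    return [(c[k].round(2).tolist(),s[k].tolist()) for k in range(1,n) if s[k,4]>=amin]
E
python3 - <<'E'
from h import *
a=[]
for n,(x0,x1,y0,y1) in(("top",(215,335,190,250)),("scene",(230,350,170,280))):
    im=cv2.imread(f"pics/{n}0.png");h=cv2.cvtColor(im,cv2.COLOR_BGR2HSV)
    c=im[y0:y1,x0:x1];a.append(cv2.resize(c,None,fx=6.6 if n=="top" else 5,fy=6.6 if n=="top" else 5,interpolation=cv2.INTER_CUBIC))
    H,S,V=[h[...,k] for k in range(3)]
    roi=np.zeros(H.shape,bool);roi[y0:y1,x0:x1]=1
    red=roi&((H<5)|(H>172))&(S>120)&(V>60);org=roi&(H>=5)&(H<18)&(S>130)&(V>80)
    for nm,m,z in(("red",red,13),("org",org,55)):
        for p,s in cents(m):print(n,nm,p,s,ray(n,p,z).round(1))
    print(im[y0+3,x0+3],h[238 if n=="top" else 263,260 if n=="top" else 322])
cv2.imwrite("pics/c1.png",a[0]);cv2.imwrite("pics/c2.png",a[1])
E
```

```text
top red [287.87, 233.2] [287, 229, 3, 9, 15] [491.  -79.9  13. ]
top org [250.87, 206.84] [243, 201, 17, 14, 129] [569.8  39.3  55. ]
[130 140 143] [ 28  22 137]
scene red [290.88, 206.12] [287, 204, 9, 5, 16] [490.1 -77.5  13. ]
scene org [300.22, 238.6] [289, 225, 26, 26, 247] [570.5  42.9  55. ]
[125 137 139] [18 32 95]
```

View pics/c1.png

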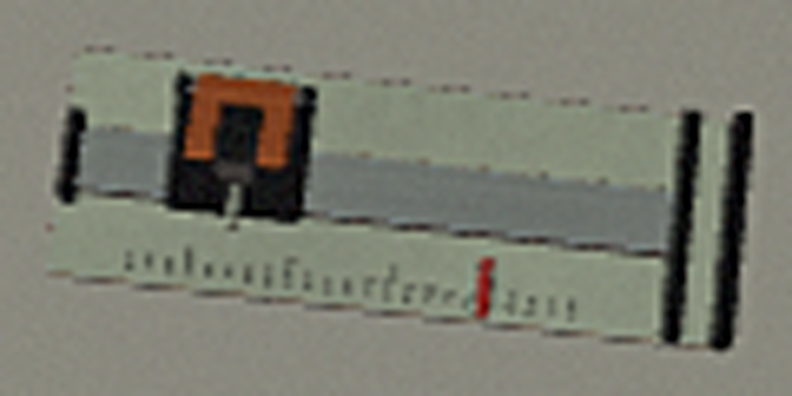

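View pics/c2.png

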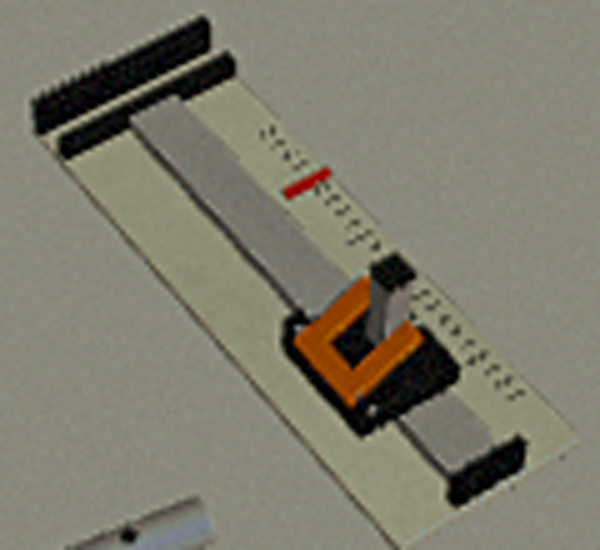

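The crops show the leg's cap at top ≈ (251.3,209) and scene ≈ (308.4,223.6). The pointer tip is at top ≈ (250.3,224) and the red clip at top (288,233). The tilted plate edges give the yaw.

Run:
```python
from h import *
f=lambda x,y:((x+.5)/6.6-.5+215,(y+.5)/6.6-.5+190)
g=lambda x,y:((x+.5)/5-.5+230,(y+.5)/5-.5+170)
for a,b,z in(((50,272),(660,342),8),((75,50),(680,112),8),((80,193),(665,253),20)):
    A,B=ray("top",f(*a),z),ray("top",f(*b),z);d=A-B;print("edge",A.round(1),B.round(1),np.arctan2(-d[0],d[1]))
A,B=ray("scene",g(400,548),8),ray("scene",g(60,165),8);d=A-B;print("scene edge",A.round(1),B.round(1),np.arctan2(-d[0],d[1]))
A,B=ray("scene",g(578,438),8),ray("scene",g(240,80),8);d=A-B;print("scene edge",A.round(1),B.round(1),np.arctan2(-d[0],d[1]))
print("cap",ray("scene",g(393,267),94).round(1),ray("top",f(240,127),94).round(1))
for z in(20,30,38):print("ptr",ray("top",f(233,226),z).round(1))
print("red",ray("top",f(484,287),13).round(1),ray("scene",g(306,184),13).round(1))
```

```text
edge [500.5 134.9   8. ] [ 464.5 -166.8    8. ] -0.11879669402962154
edge [613.9 124.6   8. ] [ 581.  -179.4    8. ] -0.10774183007290929
edge [538.  119.6  20. ] [ 506.9 -169.2   20. ] -0.10706285597996923
scene edge [613.2 124.4   8. ] [ 580.5 -180.     8. ] -0.10705226558456887
scene edge [499.7 136.7   8. ] [ 463.2 -162.2    8. ] -0.12130666147577604
cap [544.2  41.4  94. ] [554.5  37.2  94. ]
ptr [521.1  43.8  20. ]
ptr [519.2  43.3  30. ]
ptr [517.7  42.9  38. ]
red [491.4 -80.   13. ] [491.  -76.9  13. ]
```

```bash
python3 -m inch '[{"gripper":1,"dx":0.022,"dy":-0.033,"wz":4},{"gripper":1,"dx":0.044,"dy":-0.066,"wz":8},{"gripper":1,"dx":0.066,"dy":-0.099,"wz":12},{"gripper":1,"dx":0.088,"dy":-0.132,"wz":16},{"gripper":1,"dx":0.11,"dy":-0.165,"wz":20}]' 20
python3 -m inch '[{"gripper":1,"dx":0.022,"dy":-0.033},{"gripper":1,"dx":0.044,"dy":-0.066},{"gripper":1,"dx":0.066,"dy":-0.099},{"gripper":1,"dx":0.088,"dy":-0.132},{"gripper":1,"dx":0.11,"dy":-0.165}]'
python3 -m inch '[{"gripper":1,"dx":0.02,"dy":-0.031},{"gripper":1,"dx":0.04,"dy":-0.062},{"gripper":1,"dx":0.06,"dy":-0.093},{"gripper":1,"dx":0.08,"dy":-0.121},{"gripper":1,"dx":0.08,"dy":-0.121}]'
python3 - <<'E'
from h import *
s=manip.read_state();print(s["eef_pos"],s["eef_rot"]);cv2.imwrite("pics/w1.png",manip.camera("wrist"))
i=manip.camera_info("wrist");print(i)
E
```

```text
[246.42213154 491.45833138 204.94260931] [-3.14056297e+00 -5.70018636e-05  2.67677384e+00]
{'camera_matrix': array([[355.46825171,   0.        , 279.7559007 ],
       [  0.        , 355.46825171, 209.59976741],
       [  0.        ,   0.        ,   1.        ]]), 'tool_from_camera': array([[ 3.42098305e-04, -9.61360453e-01, -2.75292503e-01,
         8.11955160e+01],
       [ 9.99999423e-01,  6.09245549e-04, -8.84900483e-04,
         1.73268289e-01],
       [ 1.01842906e-03, -2.75292042e-01,  9.61360107e-01,
        -1.80181853e+02],
       [ 0.00000000e+00,  0.00000000e+00,  0.00000000e+00,
         1.00000000e+00]])}validation failed for argument at $[0]...
validation failed for argument at $[0]...
validation failed for argument at $[0]...
```

View pics/w1.png

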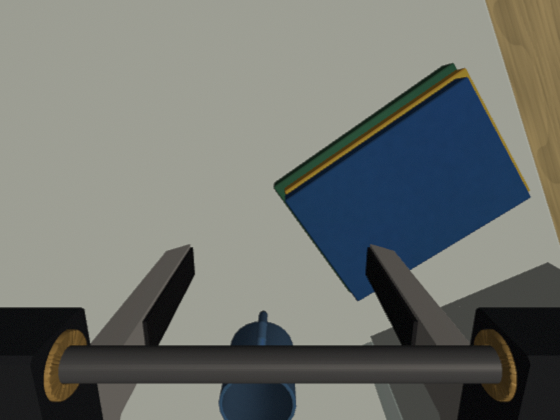

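The picture shows the arm still at its start: only the books and the mug are in view. The rows were refused, probably because each row needs every key.

```bash
python3 -m inch '[{"gripper":1,"dx":0.022,"dy":-0.033,"dz":0,"wx":0,"wy":0,"wz":4},{"gripper":1,"dx":0.044,"dy":-0.066,"dz":0,"wx":0,"wy":0,"wz":8},{"gripper":1,"dx":0.066,"dy":-0.099,"dz":0,"wx":0,"wy":0,"wz":12},{"gripper":1,"dx":0.088,"dy":-0.132,"dz":0,"wx":0,"wy":0,"wz":16},{"gripper":1,"dx":0.11,"dy":-0.165,"dz":0,"wx":0,"wy":0,"wz":20}]' 20
```

```text
clock: 0.57
eef_pos: [357.0, 325.0, 205.3]
eef_rot: [-3.141, -0.0, 3.03]
wrist_force: [0.4, 0.2, 0.7]
finger_gap: 94.0
finger_force: 0.0
```

```bash
python3 -m inch '[{"gripper":1,"dx":0.022,"dy":-0.033,"dz":0,"wx":0,"wy":0,"wz":0},{"gripper":1,"dx":0.044,"dy":-0.066,"dz":0,"wx":0,"wy":0,"wz":0},{"gripper":1,"dx":0.066,"dy":-0.099,"dz":0,"wx":0,"wy":0,"wz":0},{"gripper":1,"dx":0.088,"dy":-0.132,"dz":0,"wx":0,"wy":0,"wz":0},{"gripper":1,"dx":0.11,"dy":-0.165,"dz":0,"wx":0,"wy":0,"wz":0}]'
python3 -m inch '[{"gripper":1,"dx":0.02,"dy":-0.031,"dz":0,"wx":0,"wy":0,"wz":0},{"gripper":1,"dx":0.04,"dy":-0.062,"dz":0,"wx":0,"wy":0,"wz":0},{"gripper":1,"dx":0.06,"dy":-0.093,"dz":0,"wx":0,"wy":0,"wz":0},{"gripper":1,"dx":0.08,"dy":-0.121,"dz":0,"wx":0,"wy":0,"wz":0},{"gripper":1,"dx":0.08,"dy":-0.121,"dz":0,"wx":0,"wy":0,"wz":0}]'
python3 - <<'E'
from h import *
s=manip.read_state();print(s["eef_pos"],s["eef_rot"]);cv2.imwrite("pics/w2.png",manip.camera("wrist"))
E
```

```text
clock: 0.98
eef_pos: [467.2, 159.8, 205.4]
eef_rot: [3.142, -0.0, 3.026]
wrist_force: [0.4, 1.1, 0.9]
finger_gap: 94.0
finger_force: 0.0
clock: 1.4
eef_pos: [548.5, 36.3, 204.8]
eef_rot: [-3.141, -0.0, 3.022]
wrist_force: [-0.4, -0.2, 0.3]
finger_gap: 93.8
finger_force: 0.0
[548.49669093  36.32184107 204.78820583] [-3.14080234e+00 -2.53967608e-04  3.02199631e+00]
```

View pics/w2.png

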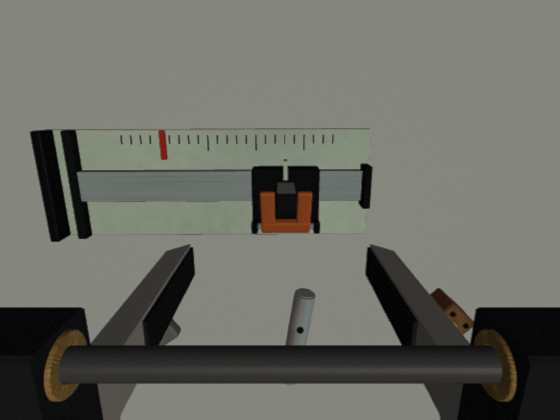

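The wrist view shows the cap at (286,187), the pointer tip at (285,161), the red clip at (163,145) and the plate edge almost level, so the yaw is right.

```bash
cat >> h.py <<'E'
from scipy.spatial.transform import Rotation as Ro
def wray(uv,z,s):
    i=manip.camera_info("wrist");T=np.array(i["tool_from_camera"]);K=np.array(i["camera_matrix"])
    R=Ro.from_euler("xyz",s["eef_rot"]).as_matrix();p=np.array(s["eef_pos"])
    c=p+R@T[:3,3];d=R@T[:3,:3]@np.linalg.inv(K)@[uv[0],uv[1],1]
    return c+d*(z-c[2])/d[2]
E
python3 - <<'E'
from h import *
s=dict(eef_pos=[548.497,36.322,204.788],eef_rot=[-3.1408,-.00025,3.022])
im=cv2.imread("pics/w2.png");h=cv2.cvtColor(im,cv2.COLOR_BGR2HSV);H,S,V=[h[...,k] for k in range(3)]
m=((H<5)|(H>172))&(S>120)&(V>60);m[200:]=0
print(cents(m,20))
r=wray(cents(m,20)[0][0],13,s);print("red",r.round(1))
cap=wray((286,187),94,s);print("cap",cap.round(1))
for z in(22,30,38):print(z,wray((285.3,161),z,s).round(1))
A,B=wray((370,129),8,s),wray((75,128),8,s);d=A-B;print(A,B,yaw:=np.arctan2(-d[0],d[1]))
y=np.array([-np.sin(yaw),np.cos(yaw),0])
print("slide",(r-cap)@y,(r-wray((285.3,161),25,s))@y)
n=manip.read_state();print(n["eef_pos"],n["eef_rot"])
# cap pixels
sub=V[175:200,270:302];print(sub[::3,::2])
E
```

```text
[([162.57, 144.81], [159, 131, 8, 29, 171])]
red [489.9 -78.9  13. ]
cap [531.7  43.7  94. ]
22 [520.4  45.4  22. ]
30 [519.2  45.4  30. ]
38 [518.1  45.4  38. ]
[499.85754921 136.20059782   8.        ] [ 462.52826716 -167.13715554    8.        ] -0.12244613435958503
slide -126.78560271079235 -127.00128814789721
[547.27556435  38.44987044 204.68673285] [-3.14131873e+00 -1.01017116e-03  3.02247522e+00]
[[ 11  13  10  10  16  15  30 135 142  45  11  11  13   9  13  15]
 [ 15  15  14   9  10   9  29 136 143  46   9  12  12  10  13  12]
 [ 12   9   7  11  12  15  13  20  21  15  15  12   8  13  11  11]
 [ 11  14  14  13  49  52  53  53  52  53  53  51  25  10  14   9]
 [ 12  13  11  16  51  52  52  52  54  52  51  55  39   8  12  12]
 [ 16  14   7  16  51  52  51  51  53  53  51  52  56  11  10  18]
 [116 117  77  17  43  42  41  42  43  42  42  43  46  24  89 117]
 [121 125  88   9  13  14  13  15  15  13  12  15  17  18  91 119]
 [121 124  87   9   9  16  13  13  12  13  13  14  15  23  93 118]]
```

```bash
python3 -m inch '[{"gripper":1,"dx":0,"dy":0.0015,"dz":-0.03,"wx":0,"wy":0,"wz":0},{"gripper":1,"dx":0,"dy":0.0015,"dz":-0.06,"wx":0,"wy":0,"wz":0},{"gripper":1,"dx":0,"dy":0.0015,"dz":-0.09,"wx":0,"wy":0,"wz":0},{"gripper":1,"dx":0,"dy":0.0015,"dz":-0.11,"wx":0,"wy":0,"wz":0},{"gripper":1,"dx":0,"dy":0.0015,"dz":-0.11,"wx":0,"wy":0,"wz":0}]' 20
python3 - <<'E'
from h import *
manip.camera("wrist");s=manip.read_state();im=manip.camera("wrist");cv2.imwrite("pics/w3.png",im);print(s["eef_pos"],s["eef_rot"])
h=cv2.cvtColor(im,cv2.COLOR_BGR2HSV);H,S,V=[h[...,k] for k in range(3)]
m=((H<5)|(H>172))&(S>120)&(V>60);o=(H>=5)&(H<18)&(S>130)&(V>80)
for p,b in cents(m,20):print("red",p,b,wray(p,13,s).round(1))
for p,b in cents(o,50):print("org",p,b)
E
```

```text
clock: 1.87
eef_pos: [544.0, 43.0, 91.5]
eef_rot: [-3.141, -0.007, 3.027]
wrist_force: [-0.4, 1.0, -0.7]
finger_gap: 94.0
finger_force: 0.0
[545.22761685  42.95334095  94.16077813] [-3.14119551 -0.00361284  3.02672314]
red [107.5, 164.28] [101, 145, 14, 40, 364] [489.6 -78.5  13. ]
org [278.55, 265.53] [241, 237, 76, 53, 2457]
```

View pics/w3.png

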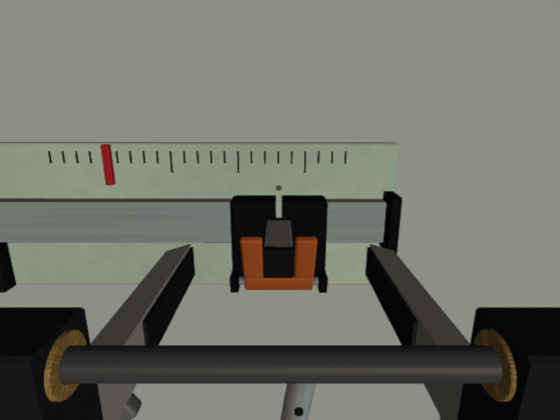

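The wrist view shows the post centred between the fingers at column 279: its cap's front edge is at row 247 and the pointer tip at (279,187). The red clip is at (107.5,164) and the lever's free ends at row 238.

Run:
```python
from h import *
s=dict(eef_pos=[545.228,42.953,94.161],eef_rot=[-3.1412,-.0036,3.0267])
for v in(220,247,277):print("cap",v,wray((279,v),94,s).round(1))
r=wray((107.5,164.28),13,s);y=np.array([.114,.9935,0])
for z in(20,25,30,38):
    q=wray((279,187),z,s);print("ptr",z,q.round(1),"slide",(r-q)@y)
for z in(55,60,65):print("tip",z,wray((252,238),z,s).round(1),wray((306,238),z,s).round(1))
print(manip.read_state()["eef_pos"])
```

```text
cap 220 [521.7  45.6  94. ]
cap 247 [537.   43.9  94. ]
cap 277 [554.8  41.8  94. ]
ptr 20 [519.6  45.6  20. ] slide -126.72035160488636
ptr 25 [518.5  45.7  25. ] slide -126.7400386251417
ptr 30 [517.5  45.9  30. ] slide -126.75972564539704
ptr 38 [515.8  46.1  38. ] slide -126.79122487780556
tip 55 [544.1  25.   55. ] [548.1  60.3  55. ]
tip 60 [542.3  25.7  60. ] [546.2  60.1  60. ]
tip 65 [540.5  26.3  65. ] [544.4  59.9  65. ]
[546.3149173   42.85001311  95.95375447]
```

```bash
python3 -m inch '[{"gripper":1,"dx":-0.001,"dy":0.0005,"dz":-0.012,"wx":0,"wy":0,"wz":0},{"gripper":1,"dx":-0.001,"dy":0.0005,"dz":-0.024,"wx":0,"wy":0,"wz":0},{"gripper":0.4,"dx":-0.001,"dy":0.0005,"dz":-0.024,"wx":0,"wy":0,"wz":0},{"gripper":0,"dx":-0.001,"dy":0.0005,"dz":-0.024,"wx":0,"wy":0,"wz":0},{"gripper":0,"dx":-0.001,"dy":0.0005,"dz":-0.024,"wx":0,"wy":0,"wz":0}]' 20
python3 -m inch '[{"gripper":0,"dx":0,"dy":0,"dz":0,"wx":0,"wy":0,"wz":0},{"gripper":0,"dx":0,"dy":0,"dz":0,"wx":0,"wy":0,"wz":0},{"gripper":0,"dx":0,"dy":0,"dz":0,"wx":0,"wy":0,"wz":0},{"gripper":0,"dx":0,"dy":0,"dz":0,"wx":0,"wy":0,"wz":0},{"gripper":0,"dx":0,"dy":0,"dz":0,"wx":0,"wy":0,"wz":0}]' 20
```

```text
clock: 2.38
eef_pos: [545.9, 42.7, 72.4]
eef_rot: [3.141, 0.001, 3.026]
wrist_force: [0.0, 0.1, -0.8]
finger_gap: 77.4
finger_force: 0.0
clock: 2.8
eef_pos: [545.6, 42.6, 71.5]
eef_rot: [-3.142, 0.0, 3.026]
wrist_force: [-0.6, -1.3, 0.6]
finger_gap: 44.0
finger_force: 0.0
```

```bash
python3 -m inch '[{"gripper":0,"dx":0,"dy":0,"dz":0,"wx":0,"wy":0,"wz":0},{"gripper":0,"dx":0,"dy":0,"dz":0,"wx":0,"wy":0,"wz":0},{"gripper":0,"dx":0,"dy":0,"dz":0,"wx":0,"wy":0,"wz":0},{"gripper":0,"dx":0,"dy":0,"dz":0,"wx":0,"wy":0,"wz":0},{"gripper":0,"dx":0,"dy":0,"dz":0,"wx":0,"wy":0,"wz":0}]' 20
```

```text
clock: 3.22
eef_pos: [545.5, 42.6, 71.4]
eef_rot: [-3.142, -0.0, 3.026]
wrist_force: [-0.7, 0.1, -0.0]
finger_gap: 15.6
finger_force: 20.0
```

```bash
python3 -m inch '[{"gripper":0,"dx":0,"dy":0,"dz":0,"wx":0,"wy":0,"wz":0},{"gripper":0,"dx":0,"dy":0,"dz":0,"wx":0,"wy":0,"wz":0},{"gripper":0,"dx":0,"dy":0,"dz":0,"wx":0,"wy":0,"wz":0},{"gripper":0,"dx":0,"dy":0,"dz":0,"wx":0,"wy":0,"wz":0},{"gripper":0,"dx":0,"dy":0,"dz":0,"wx":0,"wy":0,"wz":0}]' 20
```

```text
clock: 3.63
eef_pos: [545.5, 42.6, 71.4]
eef_rot: [-3.142, -0.0, 3.026]
wrist_force: [-0.6, -1.3, 1.3]
finger_gap: 15.7
finger_force: 20.0
```

```bash
python3 -m inch '[{"gripper":0,"dx":-0.0023,"dy":-0.02,"dz":0,"wx":0,"wy":0,"wz":0},{"gripper":0,"dx":-0.0046,"dy":-0.04,"dz":0,"wx":0,"wy":0,"wz":0},{"gripper":0,"dx":-0.0069,"dy":-0.06,"dz":0,"wx":0,"wy":0,"wz":0},{"gripper":0,"dx":-0.0092,"dy":-0.08,"dz":0,"wx":0,"wy":0,"wz":0},{"gripper":0,"dx":-0.0115,"dy":-0.1,"dz":0,"wx":0,"wy":0,"wz":0}]' 20
python3 -m inch '[{"gripper":0,"dx":-0.001,"dy":-0.009,"dz":0,"wx":0,"wy":0,"wz":0},{"gripper":0,"dx":-0.002,"dy":-0.018,"dz":0,"wx":0,"wy":0,"wz":0},{"gripper":0,"dx":-0.003,"dy":-0.026,"dz":0,"wx":0,"wy":0,"wz":0},{"gripper":0,"dx":-0.003,"dy":-0.026,"dz":0,"wx":0,"wy":0,"wz":0},{"gripper":0,"dx":-0.003,"dy":-0.026,"dz":0,"wx":0,"wy":0,"wz":0}]' 20
cat > look.py <<'E'
from h import *
import sys
manip.camera("wrist");s=manip.read_state();im=manip.camera("wrist");cv2.imwrite(f"pics/{sys.argv[1]}.png",im)
print(s["clock"],s["eef_pos"],s["eef_rot"],s["wrist_force"])
h=cv2.cvtColor(im,cv2.COLOR_BGR2HSV);H,S,V=[h[...,k] for k in range(3)]
m=((H<5)|(H>172))&(S>120)&(V>60);o=(H>=5)&(H<18)&(S>130)&(V>80)
for p,b in cents(m,20):print("red",p,b,wray(p,13,s).round(1))
for p,b in cents(o,50):print("org",p,b)
E
python3 look.py w4
```

```text
clock: 4.05
eef_pos: [533.8, -57.8, 71.4]
eef_rot: [3.141, -0.0, 3.026]
wrist_force: [2.2, 2.1, -1.5]
finger_gap: 16.0
finger_force: 20.0
clock: 4.47
eef_pos: [530.9, -83.4, 71.4]
eef_rot: [-3.141, -0.0, 3.026]
wrist_force: [-3.9, 0.3, 1.7]
finger_gap: 15.8
finger_force: 20.0
4.5167 [530.93727597 -83.11128386  71.44101583] [-3.14130868e+00 -3.57356119e-04  3.02606585e+00] [-3.33311213 -0.09863893  1.11777169]
red [278.22, 168.4] [274, 147, 9, 44, 373] [489.3 -79.1  13. ]
org [279.69, 301.53] [263, 298, 35, 8, 273]
```

View pics/w4.png

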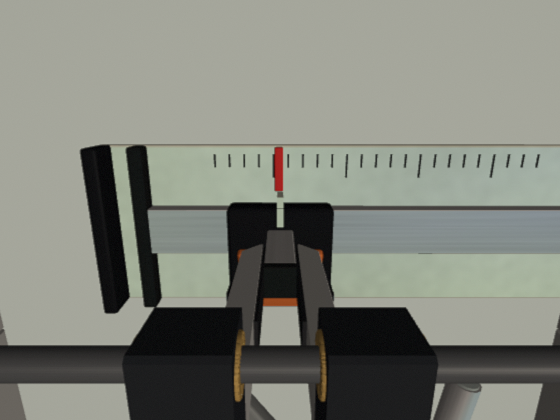

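The picture shows the pointer at about column 280 just below the red clip at about 278.5, so it is within a millimetre or so. I'll measure it more finely.

Run:
```python
from h import *
im=cv2.imread("pics/w4.png");g=im.astype(int)
for r in range(150,194,8):
    w=np.clip(g[r,268:292,2]-g[r,268:292,1]-20,0,None);print(r,"red",round((w*np.arange(268,292)).sum()/w.sum(),2))
for r in list(range(190,202,2))+[212,220,226]:print(r,g[r,272:290,1])
s=dict(eef_pos=[530.937,-83.111,71.441],eef_rot=[-3.1413,-.0004,3.02607])
i=np.array([.117,.993,0])
for c in(278.4,280,281):print(wray((278.4,169),13,s)@i-wray((c,195),25,s)@i)
```

```text
150 red 278.53
158 red 278.29
166 red 278.35
174 red 278.38
182 red 278.6
190 red 278.63
190 [179 176 126  67  47  43  42  43  43  43  78 159 178 178 177 177 178 178]
192 [178 178 177 175 171 120  87  86  87  86 101 162 180 179 178 178 178 178]
194 [178 177 177 179 176 119  81  79  80  77  88 159 179 180 179 180 179 177]
196 [178 177 178 178 161 110  83  84  82  82  87 141 172 180 179 178 179 179]
198 [180 178 178 178 179 173 171 172 172 172 171 174 178 179 179 179 178 177]
200 [180 181 180 179 179 176 175 176 175 174 175 178 180 180 181 181 180 179]
212 [ 15  14   8  16  65 157 177 175 175 176 174 110  42  14  12  13  15  14]
220 [ 16  16  13  16  66 157 177 176 176 176 175 111  41  14  15  13  12  13]
226 [ 18  16  10  18  65 156 175 176 175 175 174 110  41  14  15  17  17  15]
-0.07929215324183758
-1.127818692177133
-1.783139877476831
```

```bash
python3 -m inch '[{"gripper":0,"dx":-0.0006,"dy":-0.001,"dz":0,"wx":0,"wy":0,"wz":0},{"gripper":0,"dx":-0.0006,"dy":-0.001,"dz":0,"wx":0,"wy":0,"wz":0},{"gripper":0,"dx":-0.0006,"dy":-0.001,"dz":0,"wx":0,"wy":0,"wz":0},{"gripper":0,"dx":-0.0006,"dy":-0.001,"dz":0,"wx":0,"wy":0,"wz":0},{"gripper":0,"dx":-0.0006,"dy":-0.001,"dz":0,"wx":0,"wy":0,"wz":0}]' 20
cat > ptr.py <<'E'
from h import *
manip.camera("wrist");s=manip.read_state();g=manip.camera("wrist").astype(int)
b=(g[...,2]-g[...,1]>60)&(g[...,2]>2*g[...,0])&(g[...,1]<60);b[240:]=0
v,u=np.nonzero(b);vm=v.max();print("red",u.mean(),v.mean(),vm)
for r in(vm+2,vm+4,vm+6,vm+22,vm+30):
    x=g[r,int(u.mean())-12:int(u.mean())+14,1];w=abs(x-np.median(np.r_[x[:5],x[-5:]]));w[w<15]=0
    if w.sum():
        c=int(u.mean())-12+(w*np.arange(26)).sum()/w.sum();print(r,"ptr",round(c,2),"to go",((wray((u.mean(),v.mean()),13,s)-wray((c,r),25,s))@[.117,.993,0]).round(2))
print(s["eef_pos"],s["wrist_force"])
E
python3 ptr.py
```

```text
clock: 4.98
eef_pos: [530.7, -84.2, 71.4]
eef_rot: [3.142, 0.001, 3.026]
wrist_force: [3.8, 1.1, -3.3]
finger_gap: 15.4
finger_force: 20.0
red 279.7046153846154 168.74153846153845 190
192 ptr 279.8 to go -0.1
194 ptr 279.77 to go -0.09
196 ptr 279.71 to go -0.05
212 ptr 279.78 to go -0.12
220 ptr 279.79 to go -0.14
[530.71245784 -84.2609285   71.45618942] [ 4.32643568  0.94235506 -3.53656969]
```

The leg is on the mark. Next I lower the grip force and push straight down.

```bash
python3 -m inch '[{"gripper":0,"dx":0.0003,"dy":0,"dz":0,"wx":0,"wy":0,"wz":0},{"gripper":0,"dx":0.0003,"dy":0,"dz":-0.003,"wx":0,"wy":0,"wz":0},{"gripper":0,"dx":0.0003,"dy":0,"dz":-0.006,"wx":0,"wy":0,"wz":0},{"gripper":0,"dx":0.0003,"dy":0,"dz":-0.009,"wx":0,"wy":0,"wz":0},{"gripper":0,"dx":0.0003,"dy":0,"dz":-0.012,"wx":0,"wy":0,"wz":0}]' 5
```

```text
clock: 5.5
eef_pos: [531.2, -84.5, 60.7]
eef_rot: [-3.141, 0.001, 3.026]
wrist_force: [-6.2, 2.7, 17.3]
finger_gap: 16.1
finger_force: 10.4
```

```bash
python3 -m inch '[{"gripper":0,"dx":0,"dy":0,"dz":-0.0025,"wx":0,"wy":0,"wz":0},{"gripper":0,"dx":0,"dy":0,"dz":-0.005,"wx":0,"wy":0,"wz":0},{"gripper":0,"dx":0,"dy":0,"dz":-0.0075,"wx":0,"wy":0,"wz":0},{"gripper":0,"dx":0,"dy":0,"dz":-0.01,"wx":0,"wy":0,"wz":0},{"gripper":0,"dx":0,"dy":0,"dz":-0.012,"wx":0,"wy":0,"wz":0}]' 5; python3 ptr.py
```

```text
clock: 5.92
eef_pos: [531.1, -84.5, 48.7]
eef_rot: [-3.141, 0.001, 3.026]
wrist_force: [-4.5, 3.1, 14.5]
finger_gap: 16.2
finger_force: 9.1
red 280.20843672456573 173.83374689826303 198
200 ptr 279.81 to go 0.2
202 ptr 279.8 to go 0.2
204 ptr 279.68 to go 0.27
220 ptr 279.81 to go 0.18
228 ptr 279.8 to go 0.18
[531.04662846 -84.49254769  48.32342203] [-2.18886924  2.55742478 11.57249364]
```

```bash
python3 -m inch '[{"gripper":0,"dx":0,"dy":0.0002,"dz":-0.0005,"wx":0,"wy":0,"wz":0},{"gripper":0,"dx":0,"dy":0.0002,"dz":-0.001,"wx":0,"wy":0,"wz":0},{"gripper":0,"dx":0,"dy":0.0002,"dz":-0.0015,"wx":0,"wy":0,"wz":0},{"gripper":0,"dx":0,"dy":0.0002,"dz":-0.002,"wx":0,"wy":0,"wz":0},{"gripper":0,"dx":0,"dy":0.0002,"dz":-0.002,"wx":0,"wy":0,"wz":0}]' 5; python3 ptr.py
```

```text
clock: 6.43
eef_pos: [531.2, -84.5, 46.7]
eef_rot: [-3.141, 0.002, 3.026]
wrist_force: [-3.1, 0.6, 12.6]
finger_gap: 16.0
finger_force: 8.5
red 280.20537897310516 174.1882640586797 198
200 ptr 279.9 to go 0.14
202 ptr 279.69 to go 0.26
204 ptr 279.68 to go 0.27
220 ptr 279.94 to go 0.09
228 ptr 279.8 to go 0.17
[531.24934677 -84.51379817  46.70612491] [-2.56302954 -0.44885706 12.62757628]
```

```bash
python3 -m inch '[{"gripper":0,"dx":0,"dy":0,"dz":-0.0005,"wx":0,"wy":0,"wz":0},{"gripper":0,"dx":0,"dy":0,"dz":-0.001,"wx":0,"wy":0,"wz":0},{"gripper":0,"dx":0,"dy":0,"dz":-0.0015,"wx":0,"wy":0,"wz":0},{"gripper":0,"dx":0,"dy":0,"dz":-0.0015,"wx":0,"wy":0,"wz":0},{"gripper":0,"dx":0,"dy":0,"dz":-0.0015,"wx":0,"wy":0,"wz":0}]' 5; python3 ptr.py
```

```text
clock: 6.95
eef_pos: [531.3, -84.5, 45.5]
eef_rot: [-3.141, 0.002, 3.026]
wrist_force: [-3.8, 0.3, 16.6]
finger_gap: 15.8
finger_force: 11.1
red 280.21463414634144 174.24634146341464 198
200 ptr 279.72 to go 0.25
202 ptr 279.71 to go 0.26
204 ptr 279.68 to go 0.27
220 ptr 279.63 to go 0.29
228 ptr 279.93 to go 0.1
[531.34784431 -84.5276022   45.5035921 ] [-4.12318899  0.58789995 16.33057965]
```

```bash
python3 -m inch '[{"gripper":0,"dx":-0.0003,"dy":0,"dz":-0.0005,"wx":0,"wy":0,"wz":0},{"gripper":0,"dx":-0.0003,"dy":0,"dz":-0.001,"wx":0,"wy":0,"wz":0},{"gripper":0,"dx":-0.0003,"dy":0,"dz":-0.0015,"wx":0,"wy":0,"wz":0},{"gripper":0,"dx":-0.0003,"dy":0,"dz":-0.0015,"wx":0,"wy":0,"wz":0},{"gripper":0,"dx":-0.0003,"dy":0,"dz":-0.0015,"wx":0,"wy":0,"wz":0}]' 12; python3 ptr.py; python3 look.py w5
```

```text
clock: 7.47
eef_pos: [531.5, -84.5, 45.4]
eef_rot: [-3.141, 0.003, 3.026]
wrist_force: [-10.0, 2.5, 30.9]
finger_gap: 15.6
finger_force: 21.5
red 280.20537897310516 174.1882640586797 198
200 ptr 280.03 to go 0.07
202 ptr 279.7 to go 0.25
204 ptr 279.68 to go 0.26
220 ptr 279.74 to go 0.21
228 ptr 279.92 to go 0.09
[531.54327317 -84.53932887  45.36364081] [-9.6977452   2.3717936  31.03121042]
7.6167 [531.54325311 -84.52999357  45.34379307] [-3.14103448  0.003332    3.02583508] [-8.87053622  2.05465561 31.24583277]
red [280.31, 173.14] [276, 150, 10, 49, 436] [488.8 -78.9  13. ]
org [239.44, 253.19] [236, 247, 15, 20, 99]
org [320.49, 253.76] [310, 247, 15, 22, 114]
org [280.23, 329.48] [261, 328, 39, 3, 79]
```

View pics/w5.png

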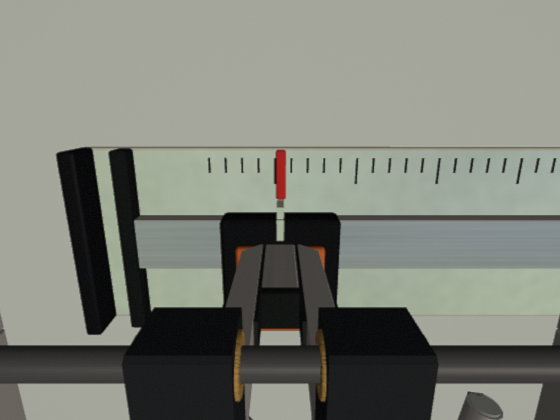

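The picture shows the pointer right under the red clip, at column 280, with the arms flat under the fingertips. The tool stopped at z 45.4 while the force rose to 31 N, so the lever is at its stop. I'll ease the push slightly and check.

```bash
python3 -m inch '[{"gripper":0,"dx":-0.0003,"dy":0,"dz":0.0005,"wx":0,"wy":0,"wz":0},{"gripper":0,"dx":-0.0003,"dy":0,"dz":0.0008,"wx":0,"wy":0,"wz":0},{"gripper":0,"dx":-0.0003,"dy":0,"dz":0.0008,"wx":0,"wy":0,"wz":0},{"gripper":0,"dx":-0.0003,"dy":0,"dz":0.0008,"wx":0,"wy":0,"wz":0},{"gripper":0,"dx":-0.0003,"dy":0,"dz":0.0008,"wx":0,"wy":0,"wz":0}]' 12; python3 ptr.py
```

```text
clock: 8.08
eef_pos: [531.4, -84.5, 45.4]
eef_rot: [-3.141, 0.004, 3.026]
wrist_force: [-1.4, 2.4, 18.9]
finger_gap: 16.0
finger_force: 21.4
red 280.21463414634144 174.24634146341464 198
200 ptr 279.71 to go 0.26
202 ptr 279.7 to go 0.26
204 ptr 279.68 to go 0.27
220 ptr 279.63 to go 0.28
228 ptr 279.92 to go 0.1
[531.46036351 -84.52683024  45.38574209] [-1.51893317  1.16608977 20.35561452]
```

```bash
python3 -c "
from cell import manip
print(manip.sign_off())"
```

```text
the job is handed in; nothing more can be done
None
```

The job is handed in at about 8 s: by my last measurement the leg's pointer is within 0.3 mm of the red mark, the lever is pushed down to its stop, and the gripper is still holding the leg.

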